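Set the portion stop and hold the cheese square in the corner

ROBOT

A 6-joint arm with a two-finger parallel gripper is mounted at the origin on the work surface. World frame = base frame: x ahead of the robot, y to its left, z up, the work surface at z = 0. Lengths are in mm, angles in rad, forces in N, time in s.
With the tool pointing down it reaches from about 325 to 900 mm from the base axis. Payload 3.5 kg.
Tool frame: the origin (TCP) lies at the very end of the fingers, on their centre line; the grasp point (between the pads) lies 19 mm behind it; z points along the fingers, y is the line along which they close (so a half turn about z gives the same grasp; the last joint's range is limited). The gripper opens to 85 mm and grips with 20 to 120 N. Pads are 22 mm wide; open, the fingers measure 114 mm over their backs; the gripper's body (76 mm by 85 mm) begins 54 mm behind the grasp point. The pads swing forward as they close: fully open they stand 13 mm farther back than shut.
Start: joints at [1.041, 0.276, -0.026, 1.268, 0, 1.467], TCP at [258.731, 568.929, 231.313] pointing down, gripper open.
Joint ranges: [-3.12, 3.12], [-0.85, 1.88], [-1.08, 1.24], [-1.95, 2.15], [-1.57, 1.53], [-3.14, 3.14]. Speed limits (rad/s): [2.57, 2.57, 3.14, 3.14, 3.14, 3.14].

INTERFACE

Orientations are given as [roll, pitch, yaw] about the fixed x, y, z axes, in that order (R = Rz(yaw) Ry(pitch) Rx(roll)).
In Python, from workcell import manip gives the robot as it stands.
- The arm moves only by the tool servo_tool, never from a script. Its argument "deltas" is a list that holds one entry, the list of rows, each a list of 4 numbers: the shift along the world's x, y, z in units of 25 mm (1.0 is 25 mm), then the turn about the world's z in degrees. A call has 1 to 20 rows; each row shifts and turns the commanded pose from where the row before left it; what a row does not reach is not made up. A row lasts 1/12 s, in which the tool goes at most 41.7 mm and 7.16 degrees, less where a joint would pass 70% of its speed; a pose out of reach is approached as far as the arm can. A call is refused whole if a number of a shift passes 1 or a number of a turn 7.16, either way. A call with a gripper value outside its range is refused whole. "gripper" is the opening, from 0 (shut) to 1 (fully open), set as the call begins (left out, the last holds). The fingers move at their own pace and stop on an object; the grip force is fixed at half the most. Time passes only in rows, so rows that do not move let the fingers close. It gives the time, the measured TCP pose, the force, the opening and the grip force at its end, in the units of the state.
- manip.read_state(): the state, without advancing time (a new reading comes with each control period).
- manip.camera(name): name is "scene" or "top" or "wrist"; returns the picture (400x640x3 uint8, red, green, blue); there is no depth.
- manip.camera_params(name): a dict with "fx", "fy", "cx", "cy" (pixels), "rvec" (rotation vector, rad) and "tvec" (3), from world to camera coordinates, as OpenCV has them. Camera axes: x right, y down, z forward; pixel columns grow to the right and rows downward; lengths in mm; the calibration is good to about 2 mm. A picture is of the moment at which its call begins: read the wrist's pose just before it. camera_params takes no time and is no camera call; for the wrist camera it gives the pose at the moment of the call.
- manip.close_job(): hands the job in; it is judged then, once.
The state is a dict: "time_s": time; "qpos": joint angles; "dq": joint speeds; "tau": joint torques, N m; "tool_pos": TCP position; "ee_rot": TCP orientation; "ft_force": force on the tool from outside, world axes, zero at the start; "moment": the same for the moment, N m; "width": opening from 0.0 (shut) to 1.0 (fully open); "grasp_force": force on a finger pad.
Only numpy, scipy, OpenCV 4.12 (cv2) and the standard library are available. Lean on these libraries where they do the work, as an engineer would, in place of code of your own. Each camera call takes 0.05 s, during which the arm holds its last target. There are 200 camera calls.

TASK

Get this cheese block ready for portioning: swing the clamp lever fully open, slide the end stop along the fence until its pointer lines up with the brass marker, and swing the lever fully shut again to lock it. Then bring the cheese block onto the board and press it snugly into the corner, lying flat, one long side flat against the fence and one end flat against the end stop, and finish while still holding it pressed there with the gripper. Leave the round cheese, the tub and the scraper where they are.

Things in the scene. Friction and masses are not known exactly. Their poses are not given: they have to be found in the camera images.
- board: white plastic cutting board, 250 (x) x 320 (y) x 20 mm, fixed on the table, perhaps a little turned; origin at the centre of its underside, on the table; its top is 20 mm above. Its x axis points away from the robot towards the fence, its y axis runs along the fence (this is the 'board frame'). The cheese rubs on board, fence and stop with friction about 0.6.
- fence: plain steel bar fixed on the board along its whole length, 14 (x) x 320 (y) x 25 mm high; origin at the centre of its underside, on the board's top, x = 67 mm in the board frame. Its working face (towards the robot) is 7 mm to -x of this origin; its top is 45 mm above the table.
- stop_plate: upright steel plate of the end stop, square to the fence, reaching from it towards the robot. Axes as the board's. Origin on its working face (the +y side, which the cheese touches), over the fence's centre line, at the board's top. From there the plate spans x -117 to -7, y -12 to 0, z 2 to 55 mm (top 75 mm above the table). It can be pinched from above across its 12 mm.
- stop (a joint): slide of the end stop (plate, saddle, pointer and lever together) along the fence, m: 0 to 0.115, growing towards the board's +y. It is stiff: it takes about 18 N to slide, stays where it is left, and is not shifted by gentler pushes.
- clamp (a joint): angle of the clamp lever, rad: 0 = shut (locked, the arm lies along the fence pointing to the board's -y), 1.25 = fully open (arm swung anticlockwise seen from above, pointing away from the robot to about the board's +x). Stays where it is left; takes about 1.5 N at the knob.
- clamp_knob (a point): top centre of the upright round black knob on the end of the clamp lever, diameter 14 mm, standing 34 mm clear above the arm; this point is 106 mm above the table. The knob is fixed to the arm, so it turns with it, 60 mm from the lever's pivot.
- clamp_hinge (a point): top of the clamp lever's pivot (vertical axis), 73 mm above the table, on the end stop's dark steel saddle: a block astride the fence on the stop plate's -y side (from the plate's origin y -60 to -14, x -9 to 37 mm; its top 62 mm above the table).
- pointer (a point): tip of the end stop's pointer, a steel tongue 4 mm wide (y) pointing from the saddle to the board's +x, in the plane of the stop plate's working face, 49 mm above the table.
- mark_tip (a point): top of the narrow brass marker blade (4 mm wide in y, 12 mm in x, 31 mm high, on a foot 16 mm wide) fixed on the board behind the fence: the middle of its top edge on the fence side, 49 mm above the table. Axes as the board's. The pointer lines up with it when both have the same y in the board frame; the pointer's tip is then 5 mm from it.
- cheese: cream coloured firm cheese block, 50 (x) x 110 (y) x 60 mm high, about 0.35 kg, loose, lying on the table to the left of the board; origin at the centre of its underside, axes along its sides. On the board its top is 80 mm above the table, 35 mm above the fence's top, so it can stay gripped across its 50 mm width over the fence.
- round_cheese: round yellow cheese, diameter 90 mm, 60 mm high, a bystander; origin at the centre of its underside.
- tub: open round steel tub with two dark side handles, diameter 100 mm without them, 80 mm high, a bystander; origin at the centre of its underside.
- scraper: hand scraper lying flat beyond the board, a bystander.
There are look-alikes about, which are no part of the job. Of the things that look like the cheese, the largest one is meant.

How it is judged (in metres and radians):
On the way, in this order (a step that is already met when the one before it is completed fails the run):
1. the clamp lever is swung open (value of joint clamp above 1.05 rad), for 0.1 s.
2. the stop's pointer is lined up with the marker within 4 mm, at rest (y of pointer in the frame of mark_tip between -0.004 and 0.004 m and velocity of joint stop between -0.01 and 0.01 m/s), for 0.2 s.
3. the clamp lever is shut again (value of joint clamp below 0.2 rad), for 0.1 s.
At the end, for the whole second after the job is handed in: pointer within 5 mm of the marker along the fence; lever within 0.2 rad of shut; cheese at rest on the board (within 4 mm of its top), square within 2 degrees, pressing on fence and stop plate with over 1 N each; the fingers still press or grip it with over 1 N (y of pointer in the frame of mark_tip between -0.005 and 0.005 m and value of joint clamp below 0.2 rad and contact force between cheese and fence above 1 N and contact force between cheese and stop_plate above 1 N and angle between the x axis of cheese and the x axis of board, either way round below 0.035 rad and angle between the z axis of cheese and the z axis of board, either way round below 0.035 rad and z of cheese in the frame of board between 0.017 and 0.024 m and contact force between the fingers and cheese above 1 N and linear speed of cheese below 0.01 m/s); the arm keeps its last pose, push and grip.
It fails at once if a bystander (round cheese, tub or scraper) is moved by more than 20 mm (distance of any of round_cheese, tub, scraper from where it was at the start of the episode above 0.02 m).
It also fails if it takes over 72 s, if anything falls off the work surface, if the arm or the gripper's body presses on something with over 40 N, if the wrist force passes 120 N, or if a joint passes its speed limit or range.

## Working session

There is one attempt and no reset: what is moved stays moved. The work goes in short steps, Python scripts to look and compute and a tool call to move; the robot and the scene stay as the last step left them, time stands still between calls to the robot, and variables do not carry over. Pictures are saved under pics/ and viewed, at most 10 in all, crops included, and the job is handed in when it is done.

Besides the shell and the picture viewer there is one more tool, called after "Emit:" by a JSON object that holds its "op" and its "data". servo_tool: Moves the arm, as the interface text tells. Its arguments: {"type":"object","properties":{"deltas":{"type":"array"},"gripper":{"type":"number"}},"required":["deltas"]}

```bash
mkdir -p pics
cat > h.py <<'E'
from workcell import manip
import numpy as np, cv2
def snap(n,f):
    p=manip.camera_params(n); im=manip.camera(n)
    cv2.imwrite(f'pics/{f}.png',im[:,:,::-1]); return im,p
def ray(p,u,v,z):
    R=cv2.Rodrigues(np.array(p['rvec'],float))[0]; t=np.array(p['tvec'],float).ravel()
    c=-R.T@t; d=R.T@np.array([(u-p['cx'])/p['fx'],(v-p['cy'])/p['fy'],1])
    return c+d*(z-c[2])/d[2]
def proj(p,X):
    R=cv2.Rodrigues(np.array(p['rvec'],float))[0]; t=np.array(p['tvec'],float).ravel()
    x=R@np.array(X,float)+t; return np.array([p['fx']*x[0]/x[2]+p['cx'],p['fy']*x[1]/x[2]+p['cy']])
E
python3 - <<'E'
from h import *
for n in('top','scene'):
    im,p=snap(n,n+'0'); print(n,{k:np.round(v,3).tolist() for k,v in p.items()})
s=manip.read_state(); print(s)
a=cv2.resize(cv2.imread('pics/top0.png'),(800,500)); cv2.imwrite('pics/top0v.png',a)
E
```

```text
top {'fx': 499.628, 'fy': 499.628, 'cx': 326.687, 'cy': 202.083, 'rvec': [2.127, -2.129, 0.16], 'tvec': [22.774, 565.052, 1596.232]}
scene {'fx': 452.993, 'fy': 452.993, 'cx': 315.933, 'cy': 197.986, 'rvec': [1.721, 1.721, -0.805], 'tvec': [2.594, -293.176, 1669.91]}
{'time_s': 0.1, 'qpos': array([ 1.04058595e+00,  2.77076905e-01, -2.77836141e-02,  1.26799135e+00,
        1.17958322e-06,  1.46739946e+00]), 'dq': array([ 0.00071309, -0.00232552,  0.00359016, -0.00032721,  0.00161426,
       -0.00015982]), 'tau': array([ 7.41443182e-04, -4.46707177e+01,  2.96128535e+01,  8.44192022e-03,
       -8.20369291e-05, -8.75104320e-06]), 'tool_pos': array([258.3724184 , 568.30130679, 230.24032845]), 'ee_rot': array([-3.13954821e+00, -2.13331077e-04,  2.71477892e+00]), 'ft_force': array([-0.17169976,  0.54300887, -0.00377068]), 'moment': array([ 0.02819966, -0.01274488,  0.05723032]), 'grasp_force': 0.0, 'width': 1.0010033108213827}
```

View pics/top0v.png

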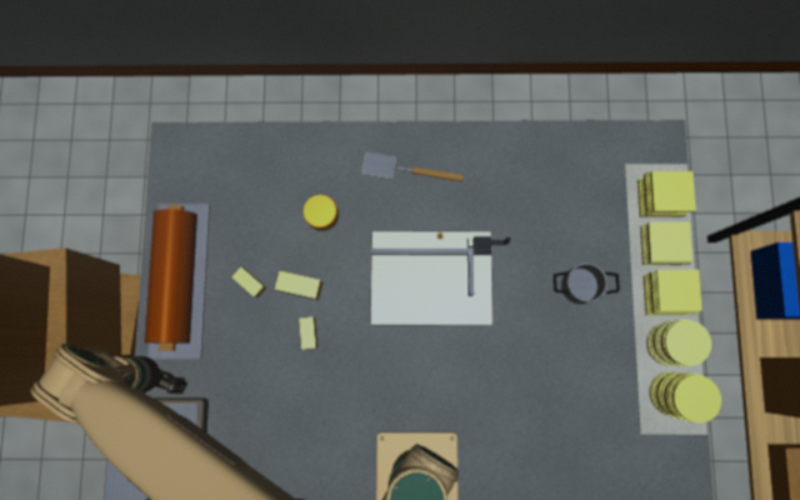

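View pics/scene0.png

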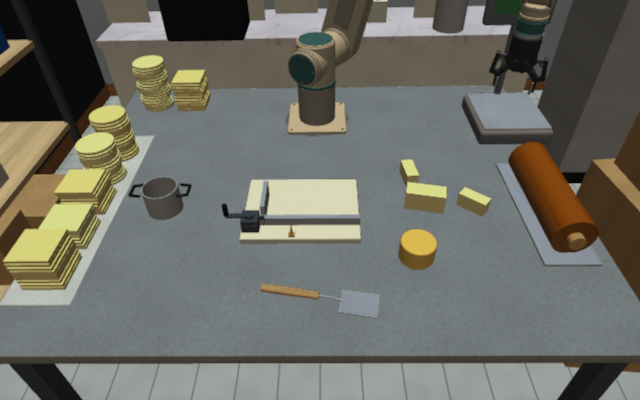

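The top view (800 px copy) shows the board at columns 371–492, rows 231–325, with the stop plate near column 472, the knob near (506,241) and the brass marker at (440,236). The target cheese is the largest cream block, at (298,285), with smaller ones at (248,281) and (308,333). The scene view agrees.

Run:
```python
from h import *
im=cv2.imread('pics/top0.png'); p=manip.camera_params('top')
hsv=cv2.cvtColor(im,cv2.COLOR_BGR2HSV)
def cs(m,lo,hi):
    c,_=cv2.findContours(m.astype(np.uint8),cv2.RETR_EXTERNAL,cv2.CHAIN_APPROX_NONE)
    return [k for k in c if lo<cv2.contourArea(k)<hi]
S=hsv[...,1];V=hsv[...,2];H=hsv[...,0]
def rep(name,k,z):
    pts=np.array([ray(p,u,v,z)[:2] for u,v in k[:,0]],np.float32)
    r=cv2.minAreaRect(pts); print(name,'px',np.round(k[:,0].mean(0)),'c',np.round(r[0],1),'size',np.round(r[1],1),'ang',round(r[2],1))
b=(S<45)&(V>150); b[:,450:]=0;b[:150]=0
for k in cs(b,800,20000): rep('board',k,20)
c=(H>20)&(H<40)&(S>60)&(V>110); c[:,450:]=0
for k in cs(c,80,3000): rep('cheese',k,60)
d=(V<70); d[:,:370]=0; d[:,430:]=0; d[:170]=0; d[215:]=0
for k in cs(d,10,2000): rep('dark',k,62); print(k[:,0].min(0),k[:,0].max(0))
m=(S>110)&(H<28); m[:,:340]=0;m[:,365:]=0;m[:182]=0;m[:,:][200:]=0
for k in cs(m,1,200): rep('mark',k,49)
c=cv2.resize(im[170:270,170:430],None,fx=3,fy=3,interpolation=cv2.INTER_CUBIC); cv2.imwrite('pics/topc.png',c)
```

```text
board px [350. 230.] c [471.7 -37. ] size [317.3 183. ] ang 90.0
board px [345. 191.] c [603.8 -38.5] size [315.6  47.8] ang 89.8
cheese px [332. 375.] c [30.2  2. ] size [157.  198.6] ang 0.1
cheese px [246. 265.] c [356.5 280.4] size [76.8 35.8] ang 6.5
cheese px [238. 228.] c [480.  311.2] size [111.5  51. ] ang 77.0
cheese px [198. 225.] c [488.8 441. ] size [80.6 37.7] ang 49.4
cheese px [255. 168.] c [677.8 259.4] size [88.7 86.3] ang 1.1
dark px [392. 195.] c [ 582.2 -194.2] size [91.6 39.7] ang 89.9
[379 190] [407 202]
mark px [352. 188.] c [611.6 -61.2] size [6.6 6.7] ang 89.6
```

View pics/topc.png

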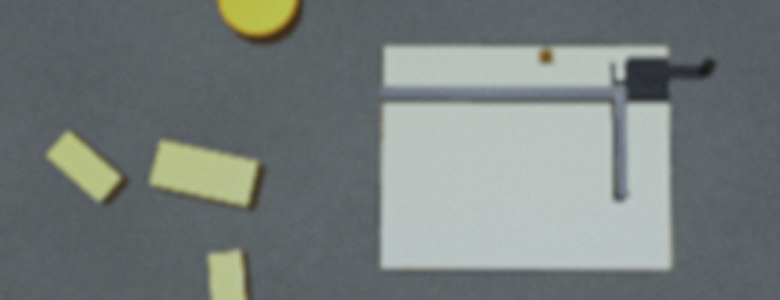

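The crop confirms the layout: stop plate at crop column 619, marker at (545,56) and knob at (710,64). I'll move over the board for a close wrist view.

Emit:
{"op": "servo_tool", "data": {"deltas": [[[0.4,-0.97,0.15,0.9],[0.4,-0.97,0.15,0.9],[0.4,-0.97,0.15,0.9],[0.4,-0.97,0.15,0.9],[0.4,-0.97,0.15,0.9],[0.4,-0.97,0.15,0.9],[0.4,-0.97,0.15,0.9],[0.4,-0.97,0.15,0.9],[0.4,-0.97,0.15,0.9],[0.4,-0.97,0.15,0.9],[0.4,-0.97,0.15,0.9],[0.4,-0.97,0.15,0.9],[0.4,-0.97,0.15,0.9],[0.4,-0.97,0.15,0.9],[0.4,-0.97,0.15,0.9],[0.4,-0.97,0.15,0.9],[0.4,-0.97,0.15,0.9],[0.4,-0.97,0.15,0.9],[0.4,-0.97,0.15,0.9],[0.4,-0.97,0.15,0.9]]]}}

```text
time_s: 1.77
tool_pos: [458.6, 82.6, 306.1]
ee_rot: [-3.142, -0.001, 3.03]
ft_force: [1.6, -0.2, -0.2]
width: 0.998
grasp_force: 0.0
```

Emit:
{"op": "servo_tool", "data": {"deltas": [[[0.4,-0.97,0,0.9],[0.4,-0.97,0,0.9],[0.4,-0.97,0,0.9],[0.4,-0.97,0,0.9],[0.4,-0.97,0,0.9],[0.4,-0.97,0,0.9],[0.4,-0.97,0,0.9],[0,0,0,0],[0,0,0,0]]]}}

```text
time_s: 2.52
tool_pos: [528.6, -86.8, 305.5]
ee_rot: [3.141, -0.002, 3.137]
ft_force: [-0.6, 0.5, -0.3]
width: 1.006
grasp_force: 0.0
```

Run:
```python
from h import *
s=manip.read_state(); print(s['time_s'],s['tool_pos'],s['ee_rot'],s['qpos'])
im,p=snap('wrist','w1'); print(p); R=cv2.Rodrigues(np.array(p['rvec'],float))[0]; print(-R.T@np.array(p['tvec']).ravel(),R.T[:,2])
```

```text
2.5167 [528.64414212 -86.79267318 305.49651444] [ 3.14095305e+00 -1.54938738e-03  3.13655199e+00] [-2.83522686e-01  8.82004566e-02 -9.86377804e-02  1.38562361e+00
  1.89039935e-04 -2.78481682e-01]
{'fx': 315.9755298036244, 'fy': 315.9755298036244, 'cx': 314.53427463897265, 'cy': 198.38381142903472, 'rvec': array([-2.04846935, -2.03691032, -0.33976934]), 'tvec': array([  84.18992625, -567.50109424,  279.88763981])}
[445.7718138  -86.9774628  448.55873367] [ 0.3239099  -0.00112853 -0.94608726]
```

View pics/w1.png

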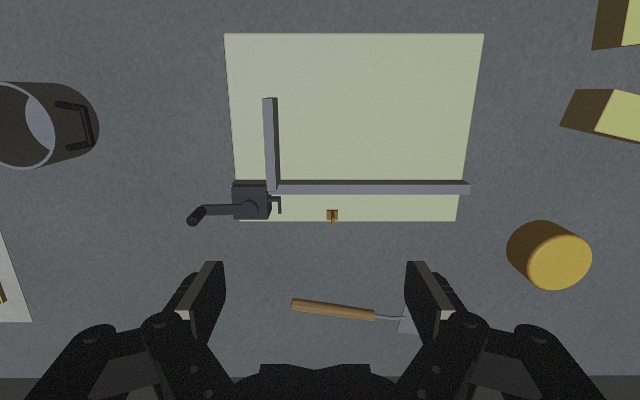

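The wrist view shows the board corners near (224,34), (484,34), (456,221) and (240,221). The knob top is near (193,221), the hinge near (250,208), the pointer tongue near (279,205) and the marker near (332,214). Next I'll refine these in a zoomed crop and by ray casting.

Run:
```python
from h import *
im=cv2.imread('pics/w1.png'); p=manip.camera_params('wrist')
for n,u,v,z in [('c1',224,34,20),('c2',484,34,20),('c3',456,221,20),('c4',240,221,20),('knob',193,221,106),('hinge',250,208,73),('ptr',279,212,49),('mark',332.5,212,49),('plateend L',263,98,75),('plate end R',277,98,75),('fence nearend',469,184,45)]:
    print(n,np.round(ray(p,u,v,z),1))
cv2.imwrite('pics/w1c.png',cv2.resize(im[165:240,180:345],None,fx=4.8,fy=4.8,interpolation=cv2.INTER_CUBIC))
```

```text
c1 [ 380.2 -195.8   20. ]
c2 [381.5 120.8  20. ]
c3 [628.3 121.4  20. ]
c4 [ 626.8 -196.2   20. ]
knob [ 590.2 -229.3  106. ]
hinge [ 586.6 -168.5   73. ]
ptr [ 601.6 -134.8   49. ]
mark [601.9 -62.2  49. ]
plateend L [ 453.5 -144.    75. ]
plate end R [ 453.5 -128.3   75. ]
fence nearend [564.3 119.1  45. ]
```

View pics/w1c.png

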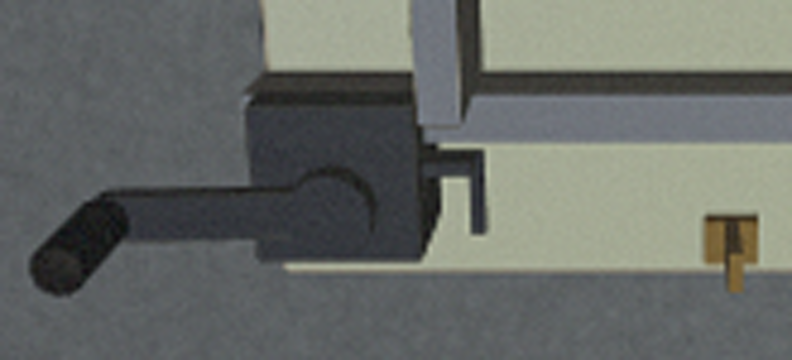

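Refined positions: knob top at px (192.5,221.3), hinge (249,209), pointer tip (280,213.5) and mark tip (333,218). That puts the knob at about (590,-229) and the hinge at about (587,-169), 60 mm apart as specified. The pointer needs to move about 72 mm. I'll cage the knob with the fingers closing along x.

Emit:
{"op": "servo_tool", "data": {"deltas": [[[0.176,-0.408,-0.473,-6.4],[0.176,-0.408,-0.473,-6.4],[0.176,-0.408,-0.473,-6.4],[0.176,-0.408,-0.473,-6.4],[0.176,-0.408,-0.473,-6.4],[0.176,-0.408,-0.473,-6.4],[0.176,-0.408,-0.473,-6.4],[0.176,-0.408,-0.473,-6.4],[0.176,-0.408,-0.473,-6.4],[0.176,-0.408,-0.473,-6.4],[0.176,-0.408,-0.473,-6.4],[0.176,-0.408,-0.473,-6.4],[0.176,-0.408,-0.473,-6.4],[0.176,-0.408,-0.473,-6.4],[0,0,0,0],[0,0,0,0]]], "gripper": 0.32}}

```text
time_s: 3.9
tool_pos: [589.5, -227.3, 140.0]
ee_rot: [-3.139, -0.002, 1.579]
ft_force: [0.4, 0.4, -0.1]
width: 0.318
grasp_force: 0.0
```

Run:
```python
from h import *
s=manip.read_state(); print(s['time_s'],s['tool_pos'],s['ee_rot'],s['qpos'],s['width'])
im,p=snap('wrist','w2')
for n,X in [('knob',(590.3,-229.4,106)),('tcp',s['tool_pos'])]: print(n,proj(p,X))
```

```text
3.9 [ 589.49532893 -227.27886939  140.02430496] [-3.13938864e+00 -1.57882563e-03  1.57852707e+00] [-4.70434597e-01  3.48500683e-01 -1.26974804e-01  1.09800415e+00
  3.87562782e-04  1.09262873e+00] 0.31831695939553756
knob [314.70082756 236.19685674]
tcp [313.07121798 261.37476305]
```

View pics/w2.png

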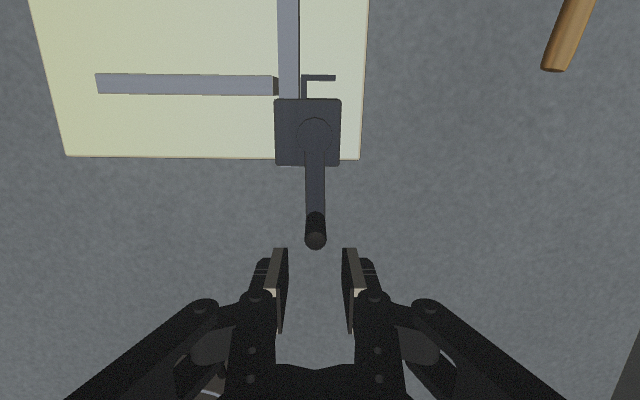

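The knob top is centred between the fingers' planes at about (316,240), about 1 mm from prediction in x and 2 mm in y. I'll descend around it and swing the lever open.

Emit:
{"op": "servo_tool", "data": {"deltas": [[[0.02,-0.05,-0.464,0],[0.02,-0.05,-0.464,0],[0.02,-0.04,-0.464,0],[0,0,-0.464,0],[0,0,-0.464,0],[0,0,0,0],[0,0,0,0]]]}}

```text
time_s: 4.53
tool_pos: [590.6, -231.5, 81.1]
ee_rot: [-3.139, -0.002, 1.575]
ft_force: [-0.2, 0.0, -0.3]
width: 0.321
grasp_force: 0.0
```

Emit:
{"op": "servo_tool", "data": {"deltas": [[[0,0,0,0],[0,0,0,0],[0.251,0.013,0,6],[0.248,0.039,0,6],[0.243,0.065,0,6],[0.235,0.09,0,6],[0.224,0.114,0,6],[0.211,0.137,0,6],[0.195,0.158,0,6],[0.178,0.178,0,6],[0.158,0.195,0,6],[0.137,0.211,0,6],[0.114,0.224,0,6],[0.09,0.235,0,6],[0,0.05,0,0],[0,0,0,0],[0,0,0,0]]], "gripper": 0.24}}

```text
time_s: 5.95
tool_pos: [649.4, -189.5, 83.4]
ee_rot: [3.141, 0.001, 2.83]
ft_force: [0.0, 0.0, -0.2]
width: 0.239
grasp_force: 0.0
```

Run:
```python
from h import *
s=manip.read_state(); print(s['time_s'],s['tool_pos'],s['ee_rot'],s['qpos'],s['ft_force'],s['width'])
im,p=snap('wrist','w3')
for n,X in [('tcp',s['tool_pos'])]: print(n,proj(p,X))
```

```text
5.95 [ 649.39466003 -189.53357148   83.415944  ] [3.14130355e+00 1.23300118e-03 2.82961265e+00] [-3.79625200e-01  4.66840059e-01 -7.97645338e-02  1.02298109e+00
  3.71781446e-04 -6.76451487e-02] [ 0.00714722  0.01668016 -0.23851503] 0.2391232201025684
tcp [315.11156709 260.67090913]
```

View pics/w3.png

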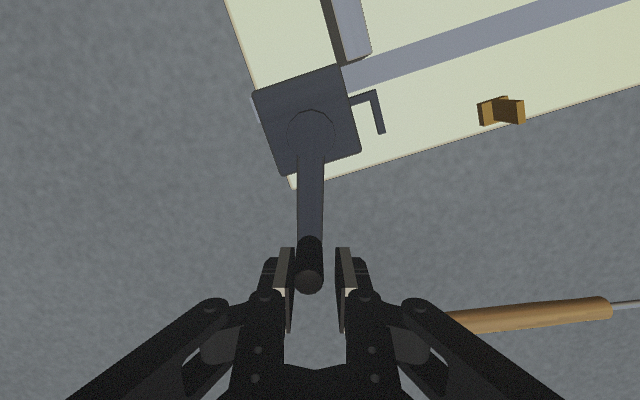

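The lever is swung about 70°, with the knob in the cage. I'll lift clear while computing the plate's position.

Emit:
{"op": "servo_tool", "data": {"deltas": [[[0,0,0.6,0],[0,0,0.6,0],[0,0,0.6,0],[0,0,0.6,0],[0,0,0.2,0],[0,0,0,0]]], "gripper": 0.35}}

```text
time_s: 6.5
tool_pos: [650.3, -190.2, 150.0]
ee_rot: [-3.141, 0.004, 2.831]
ft_force: [-0.0, -0.2, -0.4]
width: 0.351
grasp_force: 0.0
```

Run:
```python
from h import *
# w1 camera from its recorded params
p1=dict(fx=315.9755,fy=315.9755,cx=314.534,cy=198.384,rvec=[-2.04846935,-2.03691032,-.33976934],tvec=[84.18992625,-567.50109424,279.88763981])
f=lambda n,u,v,z:print(n,np.round(ray(p1,u,v,z),1))
f('plate L',265.6,186,75);f('plate R',276.5,186,75);f('ptr L',278,213.5,49);f('ptr R',281.5,213.5,49);f('mark',333.1,218,49);f('hinge',248.7,209,73);f('knob',192.5,221.3,106)
im,p=snap('wrist','w4'); s=manip.read_state(); print(s['tool_pos'],s['time_s'])
cv2.imwrite('pics/w4c.png',cv2.resize(im[40:200,200:560,::-1],None,fx=2.2,fy=2.2))
np.savez('p4.npz',**p)
```

```text
plate L [ 557.2 -147.7   75. ]
plate R [ 557.3 -134.2   75. ]
ptr L [ 604.  -137.2   49. ]
ptr R [ 604.  -132.5   49. ]
mark [611.  -62.3  49. ]
hinge [ 588.1 -171.2   73. ]
knob [ 590.7 -230.9  106. ]
[ 649.47993194 -189.7738082   148.52562248] 6.55
```

View pics/w4c.png

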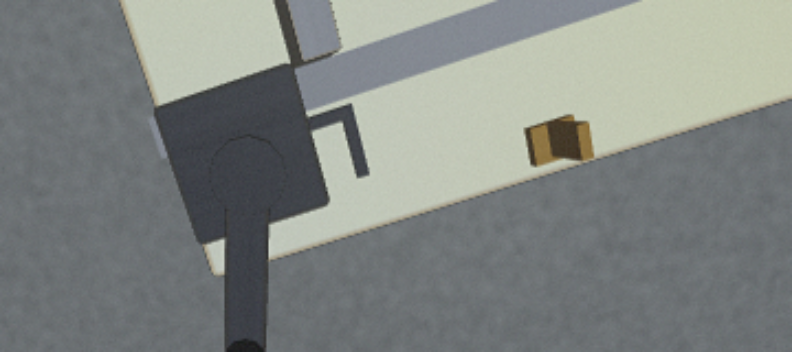

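The crop shows the pointer tip at (363,176) and the marker blade near (574,121). Computed plate centre is y ≈ -141, pointer y ≈ -134.9 and mark y ≈ -62.3. Next is the plate pinch.

Emit:
{"op": "servo_tool", "data": {"deltas": [[[-0.645,0.245,-0.1,2.22],[-0.645,0.245,-0.1,2.22],[-0.645,0.245,-0.1,2.22],[-0.645,0.245,-0.1,2.22],[-0.645,0.245,-0.1,2.22],[-0.645,0.245,-0.1,2.22],[-0.645,0.245,-0.1,2.22],[-0.645,0.245,-0.1,2.22],[0,0,0,0],[0,0,0,0]]], "gripper": 0.6}}

```text
time_s: 7.38
tool_pos: [518.5, -139.8, 126.5]
ee_rot: [3.141, -0.002, 3.141]
ft_force: [0.4, 0.2, 1.2]
width: 0.6
grasp_force: 0.0
```

Run:
```python
from h import *
p=dict(np.load('p4.npz')); s=manip.read_state(); print(s['tool_pos'],s['ee_rot'])
f=lambda n,u,v,z:print(n,np.round(ray(p,200+u/2.2,40+v/2.2,z),1))
f('ptr',363,176,49)
for q in [(572,122),(575,122),(583,122),(577,159),(592,159)]: f('mark',*q,49)
f('footL',525,128,24);f('footL2',531,165,24)
f('plate',303,60,75);f('plate',341,48,75)
```

```text
[ 518.5406839  -139.83290617  126.50558684] [ 3.14066438e+00 -2.03916910e-03  3.14066946e+00]
ptr [ 603.8 -135.7   49. ]
mark [608.2 -64.9  49. ]
mark [608.5 -63.9  49. ]
mark [609.3 -61.4  49. ]
mark [620.6 -65.2  49. ]
mark [622.2 -60.4  49. ]
footL [608.8 -71.4  24. ]
footL2 [622.6 -71.7  24. ]
plate [ 563.3 -146.9   75. ]
plate [ 563.5 -135.6   75. ]
```

Emit:
{"op": "servo_tool", "data": {"deltas": [[[0,-0.05,-0.7,0],[0,0,-0.7,0],[0,0,-0.7,0],[0,0,-0.7,0],[0,0,-0.56,0],[0,0,0,0],[0,0,0,0]]]}}

```text
time_s: 7.97
tool_pos: [520.0, -141.8, 42.9]
ee_rot: [3.141, -0.001, 3.141]
ft_force: [0.1, -0.9, 0.1]
width: 0.6
grasp_force: 0.0
```

Emit:
{"op": "servo_tool", "data": {"deltas": [[[0,0,0,0],[0,0,0,0],[0,0,0,0],[0,0,0,0],[0,0,0,0],[0,0,0,0]]], "gripper": 0}}

```text
time_s: 8.47
tool_pos: [521.2, -140.9, 45.1]
ee_rot: [3.14, 0.003, -3.141]
ft_force: [1.3, 5.8, 5.0]
width: 0.132
grasp_force: 61.0
```

Emit:
{"op": "servo_tool", "data": {"deltas": [[[0,0.1,0,0],[0,0.2,0,0],[0,0.2,0,0],[0,0.2,0,0],[0,0.2,0,0],[0,0.2,0,0],[0,0.2,0,0],[0,0.2,0,0],[0,0.2,0,0],[0,0.2,0,0],[0,0.2,0,0],[0,0.2,0,0],[0,0.2,0,0],[0,0.2,0,0],[0,0.2,0,0],[0,0,0,0],[0,0,0,0],[0,0,0,0]]]}}

```text
time_s: 9.97
tool_pos: [521.5, -74.5, 45.1]
ee_rot: [-3.13, 0.002, 3.139]
ft_force: [-1.6, -14.7, 3.6]
width: 0.133
grasp_force: 60.7
```

Emit:
{"op": "servo_tool", "data": {"deltas": [[[0,0.08,0,0],[0,0.08,0,0],[0,0.08,0,0],[0,0,0,0],[0,0,0,0],[0,0,0,0]]]}}

```text
time_s: 10.47
tool_pos: [521.5, -69.2, 45.1]
ee_rot: [-3.128, 0.002, 3.138]
ft_force: [-0.9, -16.3, 2.4]
width: 0.132
grasp_force: 60.6
```

Emit:
{"op": "servo_tool", "data": {"deltas": [[[0,-0.1,0,0],[0,-0.14,0,0],[0,0,0,0],[0,0,0,0]]]}}

```text
time_s: 10.8
tool_pos: [521.6, -69.2, 45.1]
ee_rot: [3.141, 0.003, 3.141]
ft_force: [0.9, 1.4, 5.4]
width: 0.127
grasp_force: 61.4
```

Emit:
{"op": "servo_tool", "data": {"deltas": [[[0,0,0,0],[0,0,0,0],[0,0,0,0],[0,0,0.5,0],[0,0,0.8,0],[0,0,0.8,0],[0,0,0.8,0],[0,0,0.8,0],[0,0,0.5,0],[-0.5,0,0,0],[-0.8,0,0,0],[-0.8,0,0,0],[0,0,0,0],[0,0,0,0]]], "gripper": 0.6}}

```text
time_s: 11.97
tool_pos: [466.2, -69.0, 148.3]
ee_rot: [-3.142, -0.001, 3.141]
ft_force: [0.3, 0.3, 0.3]
width: 0.599
grasp_force: 0.0
```

Run:
```python
from h import *
im,p=snap('wrist','w5'); s=manip.read_state(); print(s['tool_pos'],s['time_s'])
np.savez('p5.npz',**p)
for n,X in [('ptr',(604,-62.6,49)),('mark',(609,-62.6,49))]: print(n,proj(p,X))
u,v=proj(p,(600,-65,49)).astype(int); print(u,v)
y,x=max(v-60,0),u-90
c=cv2.resize(im[y:y+110,x:x+150,::-1],None,fx=5,fy=5,interpolation=cv2.INTER_CUBIC); print('org',x,y); cv2.imwrite('pics/w5c.png',c)
```

```text
[467.34987309 -69.21965057 148.58941965] 12.0167
ptr [321.94466179 335.1261991 ]
mark [321.90838123 339.33367326]
319 331
org 229 271
```

View pics/w5c.png

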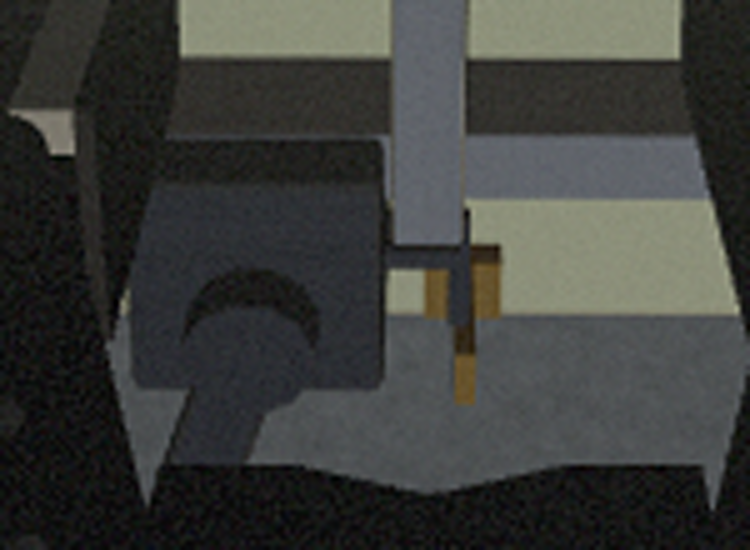

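The pointer (column ~460) and the marker blade (~465) differ by about 1 px, so they line up to within 1 mm. Next I'll shut the lever.

Run:
```python
from h import *
p=dict(np.load('p4.npz')); R=cv2.Rodrigues(p['rvec'])[0]; c=-R.T@p['tvec'].ravel()
p['tvec']=-R@(c+np.array([-.1,.3,-65.1]))
k=ray(p,309,282,106); h=ray(p,312,133,73); print('knob w3',k,'hinge',h, np.linalg.norm((k-h)[:2]), np.degrees(np.arctan2(*(k-h)[[0,1]]*[1,-1])))
p=dict(np.load('p5.npz')); q=lambda u,v,z:np.round(ray(p,229+u/5,271+v/5,z),1)
print('ptr',q(460,324,49),'mark',q(465,354,49),'hinge~',q(247,350,73))
```

```text
knob w3 [ 647.97095207 -192.04681647  106.        ] hinge [ 589.67447084 -171.95855902   73.        ] 61.660504471343266 70.98667250922448
ptr [604.8 -63.5  49. ] mark [612.  -62.5  49. ] hinge~ [ 588.4 -100.9   73. ]
```

Emit:
{"op": "servo_tool", "data": {"deltas": [[[0.72,-0.2,0,-2],[0.72,-0.2,0,-2],[0.72,-0.2,0,-2],[0.72,-0.2,0,-2],[0.72,-0.2,0,-2],[0.72,-0.2,0,-2],[0.72,-0.2,0,-2],[0.72,-0.2,0,-2],[0.72,-0.2,0,-2],[0.72,-0.2,0,0],[0,0,0,0],[0,0,0,0]]], "gripper": 0.42}}

```text
time_s: 13.02
tool_pos: [648.7, -119.4, 148.1]
ee_rot: [-3.141, -0.0, 2.828]
ft_force: [0.3, -0.6, -1.4]
width: 0.422
grasp_force: 0.0
```

Emit:
{"op": "servo_tool", "data": {"deltas": [[[0,0,-0.6,0],[0,0,-0.6,0],[0,0,-0.6,0],[0,0,-0.6,0],[0,0,-0.24,0],[0,0,0,0]]]}}

```text
time_s: 13.52
tool_pos: [645.0, -118.4, 80.5]
ee_rot: [-3.141, -0.005, 2.828]
ft_force: [-0.0, 0.1, 0.2]
width: 0.416
grasp_force: 0.0
```

Emit:
{"op": "servo_tool", "data": {"deltas": [[[0,0,0,0],[0,0,0,0],[-0.09,-0.235,0,-6],[-0.114,-0.224,0,-6],[-0.137,-0.211,0,-6],[-0.158,-0.195,0,-6],[-0.178,-0.178,0,-6],[-0.195,-0.158,0,-6],[-0.211,-0.137,0,-6],[-0.224,-0.114,0,-6],[-0.235,-0.09,0,-6],[-0.243,-0.065,0,-6],[-0.248,-0.039,0,-6],[-0.251,-0.013,0,-6],[-0.1,0,0,0],[-0.06,0,0,0],[0,0,0,0],[0,0,0,0]]], "gripper": 0.24}}

```text
time_s: 15.02
tool_pos: [587.3, -160.8, 83.6]
ee_rot: [3.14, 0.0, 1.572]
ft_force: [1.3, 0.2, 1.5]
width: 0.238
grasp_force: 0.7
```

Emit:
{"op": "servo_tool", "data": {"deltas": [[[0.1,0,0,0],[0,0,0.5,0],[0,0,0.8,0],[0,0,0.8,0],[0,0,0.8,0],[0,0,0.8,0],[0,0,0.8,0],[0,0,0.3,0],[0,0,0,0],[0,0,0,0]]], "gripper": 0.5}}

```text
time_s: 15.85
tool_pos: [588.8, -160.5, 202.8]
ee_rot: [3.142, 0.0, 1.571]
ft_force: [0.2, 0.2, -0.4]
width: 0.502
grasp_force: 0.0
```

Run:
```python
from h import *
im,p=snap('wrist','w6'); s=manip.read_state(); print(s['tool_pos'],s['time_s']); np.savez('p6.npz',**p)
u,v=proj(p,(588,-99,73)); print('hinge px',u,v); print('knob exp',proj(p,(590.5,-159,106)))
# lever arm: dark pixels between hinge and knob, cast at arm top height 72
g=im.astype(int).sum(2)
for y in (-125,-132,-138,-144):
    X=[x for x in np.arange(560,625,.5) if g[tuple(np.round(proj(p,(x,y,72))[::-1]).astype(int))]<190]
    print(y,min(X) if X else None,max(X) if X else None,len(X))
```

```text
[ 588.09573581 -160.25593599  201.71077449] 15.9
hinge px 312.613752359094 117.29099593324474
knob exp [315.66254214 197.70162238]
-125 584.0 596.5 11
-132 584.5 597.0 13
-138 584.5 597.5 12
-144 584.5 597.5 16
```

Emit:
{"op": "servo_tool", "data": {"deltas": [[[-0.21,0.94,0,-0.65],[-0.21,0.94,0,-0.65],[-0.21,0.94,0,-0.65],[-0.21,0.94,0,-0.65],[-0.21,0.94,0,-0.65],[-0.21,0.94,0,-0.65],[-0.21,0.94,0,-0.65],[-0.21,0.94,0,-0.65],[-0.21,0.94,0,-0.65],[-0.21,0.94,0,-0.65],[-0.21,0.94,0,-0.65],[-0.21,0.94,0,-0.65],[-0.21,0.94,0,-0.65],[-0.21,0.94,0,-0.65],[-0.21,0.94,0,-0.65],[-0.21,0.94,0,-0.65],[-0.21,0.94,0,-0.65],[-0.21,0.94,0,-0.65],[-0.21,0.94,0,-0.65],[-0.21,0.94,0,-0.65]]], "gripper": 1}}

```text
time_s: 17.57
tool_pos: [482.1, 309.9, 200.6]
ee_rot: [-3.138, 0.003, 1.344]
ft_force: [0.7, 0.6, 0.0]
width: 1.0
grasp_force: 0.0
```

Emit:
{"op": "servo_tool", "data": {"deltas": [[[0,0,0,0],[0,0,0,0]]]}}

```text
time_s: 17.73
tool_pos: [482.4, 309.7, 200.8]
ee_rot: [-3.139, 0.003, 1.346]
ft_force: [-0.2, 0.0, -1.1]
width: 1.004
grasp_force: 0.0
```

Run:
```python
from h import *
im,p=snap('wrist','w7'); s=manip.read_state(); print(s['tool_pos'],s['ee_rot'],s['qpos'],s['time_s'])
hsv=cv2.cvtColor(np.ascontiguousarray(im[:,:,::-1]),cv2.COLOR_BGR2HSV)
m=((hsv[...,0]>20)&(hsv[...,0]<40)&(hsv[...,1]>60)&(hsv[...,2]>150)).astype(np.uint8)
cs,_=cv2.findContours(m,cv2.RETR_EXTERNAL,cv2.CHAIN_APPROX_NONE)
for k in cs:
    if cv2.contourArea(k)<300: continue
    for z in (60,):
        P=np.array([ray(p,u,v,z)[:2] for u,v in k[:,0]],np.float32); r=cv2.minAreaRect(P); print(z,k[:,0].min(0),k[:,0].max(0),np.round(r[0],1),np.round(r[1],1),round(r[2],2))
```

```text
[482.70303888 308.98612644 201.05568776] [-3.13927366e+00  2.49395216e-03  1.34515684e+00] [ 4.56858019e-01  2.05161650e-01 -1.82574747e-01  1.18643248e+00
 -4.72636137e-04  2.25329752e+00] 17.7833
60 [161 203] [244 254] [365.2 289.1] [75.  33.7] 6.38
60 [484 148] [575 233] [678.2 256.8] [83.3 84.1] 7.1
60 [285 125] [340 236] [481.6 309.9] [107.9  49. ] 77.37
```

The lever is shut: its arm lies within about 0.03 rad of the fence direction. The cheese is at (481.6,309.9), turned 77.4°, right under the gripper. Descending to grasp.

Emit:
{"op": "servo_tool", "data": {"deltas": [[[-0.04,0.04,-0.67,0.3],[0,0,-0.67,0],[0,0,-0.67,0],[0,0,-0.67,0],[0,0,-0.67,0],[0,0,-0.67,0],[0,0,-0.67,0],[0,0,-0.67,0],[0,0,-0.67,0],[0,0,-0.65,0],[0,0,0,0],[0,0,0,0]]]}}

```text
time_s: 18.78
tool_pos: [481.6, 308.7, 34.5]
ee_rot: [-3.139, 0.003, 1.348]
ft_force: [0.9, 0.8, 0.0]
width: 1.002
grasp_force: 0.0
```

Emit:
{"op": "servo_tool", "data": {"deltas": [[[0,0,0,0],[0,0,0,0],[0,0,0,0],[0,0,0,0],[0,0,0,0],[0,0,0,0]]], "gripper": 0}}

```text
time_s: 19.28
tool_pos: [483.7, 311.0, 37.4]
ee_rot: [3.14, -0.002, 1.349]
ft_force: [-1.5, -0.7, 6.7]
width: 0.57
grasp_force: 65.5
```

Emit:
{"op": "servo_tool", "data": {"deltas": [[[0,0,0.5,0],[0,0,0.7,0],[0,0,0.7,0],[0,0,0.7,0],[0,0,0.6,0],[0.1,-0.6,0,0.8],[0.13,-0.99,0,1.05],[0.13,-0.99,0,1.05],[0.13,-0.99,0,1.05],[0.13,-0.99,0,1.05],[0.13,-0.99,0,1.05],[0.13,-0.99,0,1.05],[0.13,-0.99,0,1.05],[0.13,-0.99,0,1.05],[0.13,-0.99,0,1.05],[0.13,-0.99,0,1.05],[0.13,-0.99,0,1.05],[0,-0.4,0,0],[0,0,0,0],[0,0,0,0]]]}}

```text
time_s: 20.95
tool_pos: [520.4, 13.1, 115.3]
ee_rot: [-3.14, -0.001, 1.563]
ft_force: [0.1, -0.0, -4.2]
width: 0.568
grasp_force: 64.4
```

Run:
```python
from h import *
s=manip.read_state(); print(s['tool_pos'],np.degrees(s['ee_rot']),s['ft_force'],s['width'])
```

```text
[520.418479    13.13399639 115.31176139] [-1.79931919e+02 -4.89995357e-02  8.95794497e+01] [ 0.1123826  -0.04486351 -4.16958794] 0.5684266583300737
```

Emit:
{"op": "servo_tool", "data": {"deltas": [[[0,0,-0.5,0],[0,0,-0.5,0],[0,0,-0.5,0],[0,0,-0.4,0],[0,0,-0.2,0],[0,0,-0.1,0],[0,0,0,0],[0,0,0,0]]]}}

```text
time_s: 21.62
tool_pos: [521.4, 13.4, 61.1]
ee_rot: [3.141, -0.0, 1.565]
ft_force: [0.2, -0.1, -2.6]
width: 0.572
grasp_force: 64.5
```

Emit:
{"op": "servo_tool", "data": {"deltas": [[[0,0,-0.06,0],[0,0,-0.06,0],[0,0,0,0],[0,0,0,0],[0,0,0,0]]]}}

```text
time_s: 22.03
tool_pos: [521.2, 13.1, 57.9]
ee_rot: [3.141, 0.0, 1.565]
ft_force: [-0.3, -0.2, -3.1]
width: 0.574
grasp_force: 64.5
```

Emit:
{"op": "servo_tool", "data": {"deltas": [[[0,0,-0.06,0],[0,0,0,0],[0,0,0,0]]]}}

```text
time_s: 22.28
tool_pos: [521.5, 13.0, 57.3]
ee_rot: [3.141, 0.0, 1.565]
ft_force: [-2.1, -0.9, 6.3]
width: 0.571
grasp_force: 65.6
```

Emit:
{"op": "servo_tool", "data": {"deltas": [[[0,0,-0.04,0],[0,0,0,0],[0,0,0,0]]]}}

```text
time_s: 22.53
tool_pos: [521.5, 13.0, 57.3]
ee_rot: [3.141, 0.0, 1.565]
ft_force: [-4.4, -0.2, 12.5]
width: 0.575
grasp_force: 66.4
```

Emit:
{"op": "servo_tool", "data": {"deltas": [[[0,0,-0.04,0],[0,0,0,0],[0,0,0,0]]]}}

```text
time_s: 22.78
tool_pos: [521.5, 13.0, 57.3]
ee_rot: [3.141, 0.0, 1.565]
ft_force: [-6.8, -0.0, 20.2]
width: 0.574
grasp_force: 67.2
```

Emit:
{"op": "servo_tool", "data": {"deltas": [[[0,0,-0.0,0],[0,0,0.1,0],[0,-0.2,0,0],[0,-0.2,0,0],[0,-0.2,0,0],[0.2,0,0,0],[0.2,0,0,0],[0.2,0,0,0],[0,0,0,0],[0,0,0,0]]]}}

```text
time_s: 23.62
tool_pos: [526.7, -2.4, 57.6]
ee_rot: [-3.123, 0.001, 1.564]
ft_force: [-23.7, -0.0, 32.5]
width: 0.572
grasp_force: 68.8
```

Emit:
{"op": "servo_tool", "data": {"deltas": [[[0.1,0,0,0],[0,0,0,0],[0,0,0,0]]]}}

```text
time_s: 23.87
tool_pos: [529.2, -2.4, 57.6]
ee_rot: [-3.123, 0.002, 1.564]
ft_force: [-22.3, 1.0, 31.0]
width: 0.569
grasp_force: 68.7
```

Emit:
{"op": "servo_tool", "data": {"deltas": [[[0,0,0.06,0],[0,0,0.06,0],[0,0,0,0],[0,0,0,0]]]}}

```text
time_s: 24.2
tool_pos: [538.5, -2.5, 59.0]
ee_rot: [-3.141, 0.001, 1.564]
ft_force: [-0.3, -0.7, -3.2]
width: 0.57
grasp_force: 64.5
```

Emit:
{"op": "servo_tool", "data": {"deltas": [[[0,0,-0.04,0],[0,-0.1,0,0],[0,-0.1,0,0],[0,0,0,0],[0,0,0,0]]]}}

```text
time_s: 24.62
tool_pos: [538.5, -7.1, 58.5]
ee_rot: [-3.141, 0.0, 1.565]
ft_force: [-0.1, -0.2, -3.0]
width: 0.572
grasp_force: 64.4
```

Emit:
{"op": "servo_tool", "data": {"deltas": [[[0,-0.08,0,0],[0,0,0,0],[0,0,0,0]]]}}

```text
time_s: 24.87
tool_pos: [538.4, -7.1, 58.7]
ee_rot: [-3.142, -0.004, 1.566]
ft_force: [0.2, 4.8, -2.5]
width: 0.567
grasp_force: 64.5
```

Emit:
{"op": "servo_tool", "data": {"deltas": [[[0.06,0,0,0],[0,0,0,0],[0,0,0,0]]]}}

```text
time_s: 25.12
tool_pos: [538.6, -7.1, 58.5]
ee_rot: [-3.139, -0.004, 1.566]
ft_force: [-2.9, 4.0, -1.6]
width: 0.57
grasp_force: 64.7
```

Emit:
{"op": "servo_tool", "data": {"deltas": [[[0.06,0,0,0],[0,0,0,0],[0,0,0,0]]]}}

```text
time_s: 25.37
tool_pos: [538.7, -7.1, 58.4]
ee_rot: [-3.136, -0.004, 1.566]
ft_force: [-5.3, 3.9, 1.6]
width: 0.571
grasp_force: 65.0
```

Emit:
{"op": "servo_tool", "data": {"deltas": [[[0.06,0,0,0],[0,0,0,0],[0,0,0,0]]]}}

```text
time_s: 25.62
tool_pos: [538.8, -7.1, 58.3]
ee_rot: [-3.133, -0.003, 1.566]
ft_force: [-8.4, 5.7, 4.0]
width: 0.572
grasp_force: 65.3
```

Emit:
{"op": "servo_tool", "data": {"deltas": [[[0,-0.06,-0.03,0],[0,0,0,0],[0,0,0,0],[0,0,0,0]]]}}

```text
time_s: 25.95
tool_pos: [538.7, -7.1, 57.8]
ee_rot: [-3.134, -0.007, 1.566]
ft_force: [-8.7, 9.4, 6.9]
width: 0.57
grasp_force: 65.6
```

Run:
```python
from h import *
im,p=snap('wrist','w8'); np.savez('p8.npz',**p); im2,_=snap('scene','s8'); im3,pt=snap('top','t8')
s=manip.read_state(); print(s['tool_pos'],np.degrees(s['ee_rot']),s['ft_force'],s['moment'],s['dq'].round(4))
a=cv2.resize(im[:,:,::-1],(480,300)); b=cv2.resize(im2[130:270,200:400,::-1],None,fx=2.1,fy=2.1); c=cv2.resize(im3[160:270,290:430,::-1],(382,294))
o=np.zeros((600,800,3),np.uint8); o[:300,:480]=a; o[300:594,:420]=b; o[300:594,418:800]=c
cv2.imwrite('pics/fin.png',o)
```

```text
[538.7174894   -7.12565574  57.85346739] [-179.54333234   -0.39229838   89.73702507] [-7.72351992 10.0289104   6.76899334] [ 1.61305442  1.93597851 -0.13113561] [-0.001  -0.0005  0.0018  0.0002 -0.0004 -0.0009]
```

View pics/fin.png

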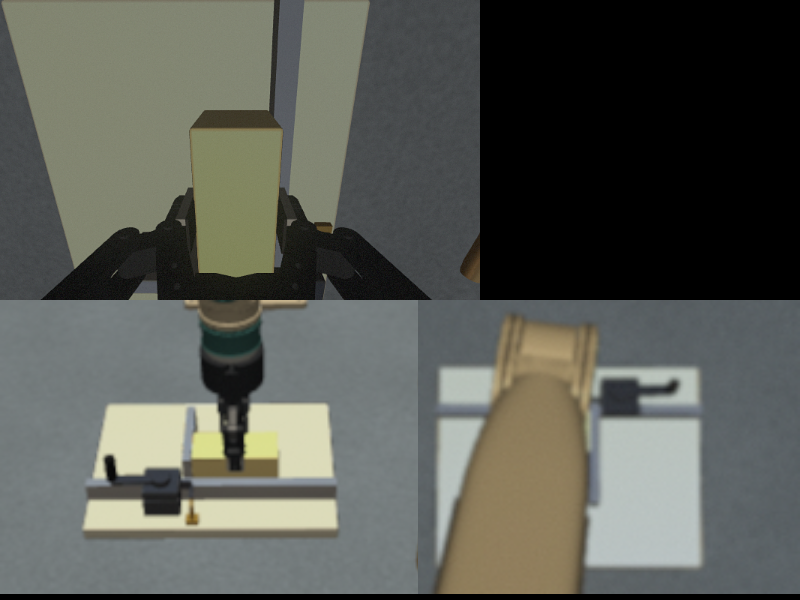

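The cheese sits flat in the corner against the fence and the stop. The lever is shut and the pointer meets the marker. The contact forces are steady at 8–10 N, so I'm handing it in.

```bash
python3 -c "
from workcell import manip
print(manip.close_job())"
```

```text
the job is handed in; nothing more can be done
None
```

I handed the job in at about 26 s of the 72 s limit, with no verdict returned: the stop is within about 1 mm of the marker, the lever is shut, and the cheese is gripped flat in the corner at about 8 N on the fence and 10 N on the stop.

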